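# Open the long topping well by its rocker cover

### The job

Open the long well of the steel topping station: press the thumb-spot end of its long white cover so that the cover rocks and its other end tips up out of the deck, then take it by the raised end, lift it out and set it down, right side up and without dropping it, in the middle of the empty sheet pan. Leave the short cover of the other well shut.

Things in the scene. Friction and masses are not known exactly. Their poses are not given: they have to be found in the camera images.
- long_cover: Longer white cover, flush in the deck: plate 130 (x) x 44 (y) x 10 mm, 0.1 kg. Origin: middle of plate's underside, z up. Rocker rib below at x=-7 mm, to z=-26 mm. Thumb spot at x=-47 mm. Pushed there to 15 mm below the deck (under 1 N) it rocks and stays tipped 26 deg: -x end down, +x end 28 mm up, side edges free to grip at x=40 mm, underside there 8 mm over the deck. Rests so on any flat floor.
- short_cover: The shorter white cover, of the same kind (90 by 44 by 10 mm, grey thumb spot at x = -27 mm), lying flush in the neighbouring well. Origin at the middle of the plate's underside. To be left shut as it is.
- sheet_pan: Empty aluminium sheet pan, fixed on the table: 250 (x) by 180 (y) mm, rim 20 mm high (24 mm with its bead), walls and floor 4 mm thick. Origin at the centre of its underside, x along its longer side.
- station: Fixed steel topping station: block 184 (x) by 190 (y) mm, deck 42 mm above the table, two wells along x, 52 mm wide and 36 mm deep. Origin: centre of its underside. Long well centred at y = +42 (x = -73 to 73 mm), short well at y = -42 (x = -73 to 33 mm). Gaps round each cover: 4 mm, at its thumb-spot end 12 mm; a ledge bears its other end.
There are look-alikes about, which are no part of the job. What is shaped like the long_cover but brown, green or orange is not meant.

How it is judged:
By the outcome, as a careful person would: the job done as asked, in the order asked, and still so for the second after the job is handed in, with the robot touching nothing.
It also fails if it takes over 46 s, if anything falls off the work surface, if the arm or the gripper's body presses on something with over 40 N, if the wrist force passes 120 N, or if a joint passes its speed limit or range.

### The arm

A 7-joint arm with a two-finger parallel gripper is mounted at the origin on the work surface. World frame = base frame: x ahead of the robot, y to its left, z up, the work surface at z = 0. Lengths are in m, angles in rad, forces in N, time in s.
With the tool pointing down it reaches from about 0.4 to 0.85 m from the base axis. Payload 10.4 kg.
Tool frame: the origin (TCP) lies at the very end of the fingers, on their centre line; the grasp point (between the pads) lies 19 mm behind it; z points along the fingers, y is the line along which they close (so a half turn about z gives the same grasp; the last joint's range is limited). The gripper opens to 87 mm and grips with 3 to 60 N. Pads are 19 mm wide; open, the fingers measure 117 mm over their backs; the gripper's body (75 mm by 190 mm) begins 51 mm behind the grasp point.
Start: joints at [-1.303, 0.332, -0.065, 1.46, 0.022, 1.35, -0.088], TCP at [0.179, 0.599, 0.223] pointing down, gripper open.
Joint ranges: [-2.6, 2.6], [-0.5, 2.12], [-1.47, 1.34], [0.16, 2.42], [-1.27, 4.41], [0.06, 2.06], [-2.6, 2.6]. Speed limits (rad/s): [2.22, 2.22, 2.79, 2.79, 3.14, 3.14, 3.14].

### API

Orientations are given as a unit quaternion [x, y, z, w].
In Python, from bench import * gives the robot as it stands.
- The arm moves only by the tool step_arm, never from a script. Its arguments are lists of equal length, an entry for each row: "delta_pos": the shift along the world's x, y, z in units of 25 mm (1.0 is 25 mm), a list of three; "turn": the turn about the world's z in units of 0.12 rad (1.0 is 0.12 rad). In form: {"delta_pos": [[tx, ty, tz], ...], "turn": [turn, ...]}. A call has 1 to 12 rows; each row shifts and turns the commanded pose from where the row before left it; what a row does not reach is not made up. A row lasts 1/10 s, in which the tool goes at most 50 mm and 8.59 degrees, less where a joint would pass 70% of its speed; a pose out of reach is approached as far as the arm can. A call with a number of a shift or a turn outside -1 to 1 is refused whole. A call with a gripper value outside its range is refused whole. "grip" is the closure, from 0 (fully open) to 1 (shut), set as the call begins (left out, the last holds). The fingers move at their own pace and stop on an object; "newtons" is the grip in N (left out, the last holds). Time passes only in rows, so rows that do not move let the fingers close. It gives the time, the measured TCP pose, the force, the opening and the grip force at its end, in the units of the state.
- read_state(): the state, without advancing time (a new reading comes with each control period).
- camera(name): name is "scene" or "side" or "wrist"; returns a dict with "image" (400x640x3 uint8, red, green, blue), "z_map" (400x640 float32, m along the optical axis (not along the pixel's ray), 0 where there is no reading), "mtx" (3x3 intrinsics, pixels), "view" (4x4, takes a point from world to camera coordinates). Camera axes: x right, y up, looking along -z (the intrinsics and any distortion apply to the point x, -y, -z); pixel columns grow to the right and rows downward; lengths in m; the calibration is good to about 2 mm. A picture is of the moment at which its call begins.
- close_job(): hands the job in; it is judged then, once.
The state is a dict: "time": time; "joint_positions": joint angles; "joint_vel": joint speeds; "joint_torque": joint torques, N m; "ee_pos": TCP position; "eef_rot": TCP orientation; "ft_force": force on the tool from outside, world axes, zero at the start; "torque": the same for the moment, N m; "width": finger opening in m; "grip_force": force on a finger pad.
Only numpy, scipy, OpenCV 4.12 (cv2) and the standard library are available. Lean on these libraries where they do the work, as an engineer would, in place of code of your own. Each camera call takes 0.05 s, during which the arm holds its last target. There are 200 camera calls.

## Working session

There is one attempt and no reset: what is moved stays moved. The work goes in short steps, Python scripts to look and compute and a tool call to move; the robot and the scene stay as the last step left them, time stands still between calls to the robot, and variables do not carry over. Pictures are saved under pics/ and viewed, at most 12 in all, crops included, and the job is handed in when it is done.

Besides the shell and the picture viewer there is one more tool, called by a JSON object that holds its "method" and its "body", one argument or row to a line. step_arm: Moves the arm, as the interface text tells. Shifts and turns lie within -1 to 1; 1 stands for 25 mm of shift or 0.12 rad of turn. Its arguments: {"type":"object","properties":{"delta_pos":{"type":"array"},"turn":{"type":"array"},"grip":{"type":"number"},"newtons":{"type":"number"}},"required":["delta_pos","turn"]}

```bash
mkdir -p pics
cat > h.py <<'E'
from bench import *
import numpy as np, cv2
def snap(n,f):
    c=camera(n); np.savez('pics/'+f+'.npz',**c); cv2.imwrite('pics/'+f+'.png',c['image'][:,:,::-1]); return c
def load(f): return dict(np.load('pics/'+f+'.npz'))
def px(c,u,v,z=None):
    """world point of pixel; z given -> intersect the plane, else depth"""
    K=c['mtx'];T=np.linalg.inv(c['view'])
    r=np.linalg.inv(K)@[u,v,1]; d=np.array([r[0],-r[1],-1.])
    o=T[:3,3]; w=T[:3,:3]@d
    if z is None: return o+w*float(c['z_map'][int(v),int(u)])
    return o+w*(z-o[2])/w[2]
E
python3 - <<'E'
from h import *
a=snap('scene','s0');b=snap('side','d0')
s=read_state();print(s['time'],s['ee_pos'],s['eef_rot'],s['ft_force'],s['width'])
E
```

```text
0.1 [0.1790721 0.598432  0.2218417] [ 1.44859525e-01  9.89452027e-01 -6.32765602e-04 -6.10931157e-05] [ 0.78917113 -0.8867085   0.60185145] 0.08703451466453312
```

View pics/s0.png

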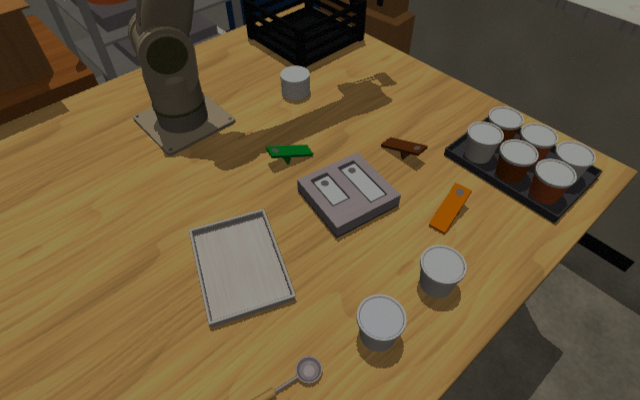

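View pics/d0.png

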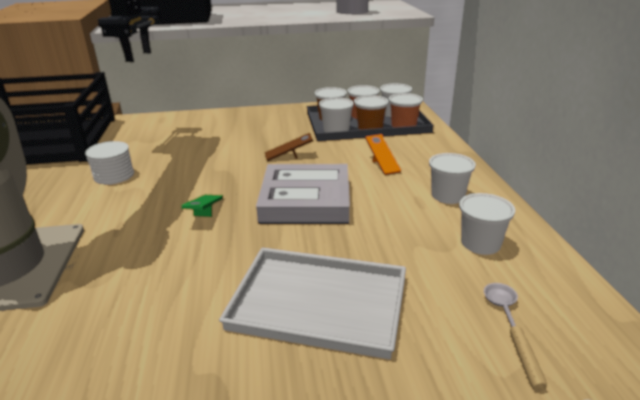

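The scene picture shows the station around (348,193). There are four long-cover shapes: white in the deck (362,182), green (290,152), brown (404,147) and orange (450,207). Only the white one fits, because it is flush in the well and longer than the short cover at (330,190). The pan is at (240,265). I'll confirm in an enlarged crop.

Run:
```python
from h import *
c=load('s0');cr=c['image'][145:240,290:410,::-1]
cv2.imwrite('pics/c0.png',cv2.resize(cr,None,fx=6,fy=6,interpolation=cv2.INTER_CUBIC))
cr=c['image'][200:330,180:300,::-1]
cv2.imwrite('pics/c1.png',cv2.resize(cr,None,fx=4,fy=4,interpolation=cv2.INTER_CUBIC))
```

```text
(no output)
```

View pics/c0.png

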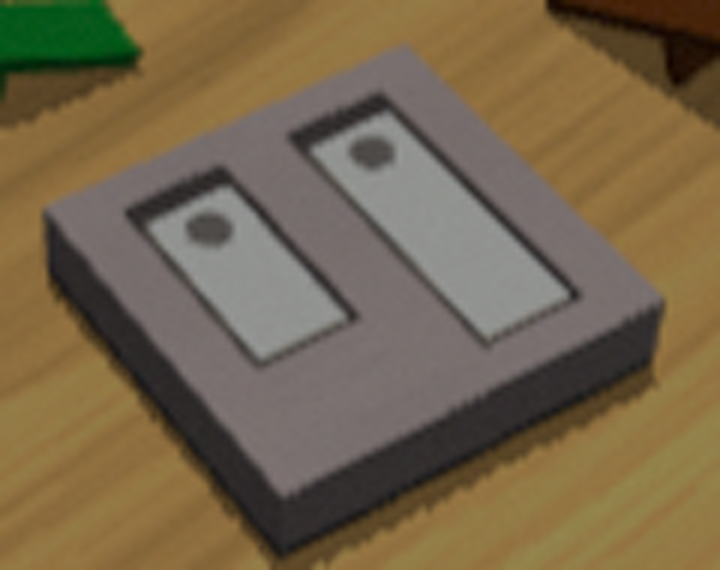

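View pics/c1.png

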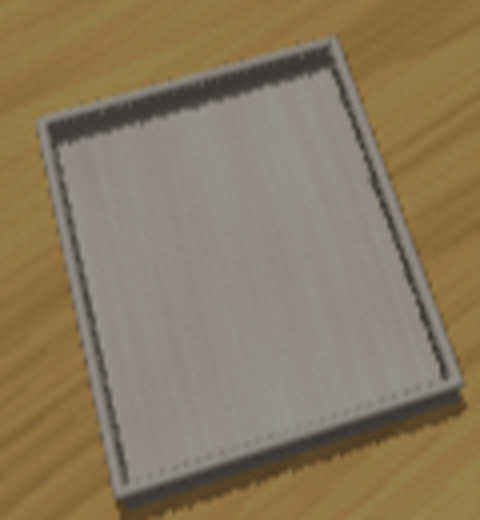

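The crop confirms the white long cover, with its thumb spot at crop (372,152) and its raised end at crop (532,318). The pan's rim corners in its crop are (45,122), (335,42), (460,382) and (120,495).

Run:
```python
from h import *
c=load('s0')
f=lambda p,o,k,z:np.array([px(c,o[0]+(u+.5)/k-.5,o[1]+(v+.5)/k-.5,z)[:2] for u,v in p])
D=f([(405,45),(45,212),(285,495),(662,303)],(290,145),6,.042)
C=f([(310,148),(388,110),(575,297),(490,340)],(290,145),6,.042)
S=f([(372,152)],(290,145),6,.042)
P=f([(45,122),(335,42),(460,382),(120,495)],(180,200),4,.024)
np.set_printoptions(precision=4,suppress=True)
for n,Q in (('deck',D),('cover',C),('pan',P)):
    e=np.roll(Q,-1,0)-Q;print(n,Q.tolist(),Q.mean(0),np.linalg.norm(e,axis=1),np.degrees(np.arctan2(e[:,1],e[:,0])))
print('spot',S, [px(c,290+372/6,145+152/6),px(c,240,265)])
# expected from station
cx=D.mean(0)
e=(D[2]-D[1])+(D[3]-D[0]);ux=e/np.linalg.norm(e);uy=np.array([-ux[1],ux[0]])
print('yaw',np.degrees(np.arctan2(ux[1],ux[0])),'wellc',cx+uy*.042, 'cover mid',C.mean(0))
cm=(C.mean(0)); 
print('local cover',[(p-cx)@ux for p in C],[(p-cx)@uy for p in C],(S[0]-cx)@ux,(S[0]-cx)@uy)
from scipy.spatial.transform import Rotation as R
print(R.from_quat(read_state()['eef_rot']).as_matrix())
```

```text
deck [[0.49059206747371165, 0.2580380297461623], [0.4602690867160437, 0.07047142720430516], [0.6387875632032478, 0.041552702157777954], [0.6714800687407296, 0.2250125918214575]] [0.5653 0.1488] [0.19   0.1808 0.1864 0.1839] [-99.1833  -9.2016  79.896  169.6532]
cover [[0.5088539752137645, 0.18067146836977543], [0.51506914591427, 0.22253520620511347], [0.6451357348509654, 0.20104712957857007], [0.6376534972085908, 0.1580425774530796]] [0.5767 0.1906] [0.0423 0.1318 0.0437 0.1308] [ 81.5554  -9.381  -99.8699 170.0354]
pan [[0.4020275120391812, -0.21181289070491105], [0.469057453431705, -0.046731451536042135], [0.6991269951828089, -0.13907839218260398], [0.6325080056290665, -0.3069431053430266]] [ 0.5507 -0.1761] [0.1782 0.2479 0.1806 0.2493] [  67.9008  -21.8699 -111.6462  157.5717]
spot [[0.5288 0.1989]] [array([0.5291, 0.2003, 0.0396]), array([ 0.5467, -0.1755,  0.0017])]
yaw -9.778928113871322 wellc [0.5724 0.1902] cover mid [0.5767 0.1906]
local cover [np.float64(-0.061026937702381406), np.float64(-0.06201250440554364), np.float64(0.06981396005866312), np.float64(0.06974463373376687)] [np.float64(0.0218550783198326), np.float64(0.06416618266202571), np.float64(0.06508174893637755), np.float64(0.021431198223795783)] -0.044447063186415676 0.04316759857239559
[[-0.958   0.2867 -0.0003]
 [ 0.2867  0.958  -0.0012]
 [-0.0001 -0.0013 -1.    ]]
```

{"method": "step_arm", "body": {
  "delta_pos": [
    [0.6,-0.7,0],
    [0.6,-0.7,0],
    [0.6,-0.7,0],
    [0.6,-0.7,0],
    [0.6,-0.7,0],
    [0.6,-0.7,0],
    [0.6,-0.7,0],
    [0.6,-0.7,0],
    [0.6,-0.7,0],
    [0.6,-0.7,0],
    [0.6,-0.7,0],
    [0.6,-0.7,0]
  ],
  "turn": [0.1,0.1,0.1,0.1,0.1,0.1,0.1,0.1,0.1,0.13,0,0],
  "grip": 1,
  "newtons": 20
}}

```text
time: 1.3
ee_pos: [0.3596, 0.3878, 0.2223]
eef_rot: [0.083, 0.997, -0.0, -0.0]
ft_force: [0.0, 0.1, 0.9]
width: 0.0025
grip_force: 0.0
```

{"method": "step_arm", "body": {
  "delta_pos": [
    [0.6,-0.7,0],
    [0.6,-0.7,0],
    [0.6,-0.7,0],
    [0.6,-0.7,0],
    [0.6,-0.7,0],
    [0.6,-0.7,0],
    [0.6,-0.7,0],
    [0.6,-0.7,0],
    [0.6,-0.7,0],
    [0.6,-0.7,0],
    [0.3,-0.3,0],
    [0,0,0]
  ],
  "turn": [0,0,0,0,0,0,0,0,0,0,0,0]
}}

```text
time: 2.5
ee_pos: [0.5172, 0.2052, 0.2223]
eef_rot: [0.085, 0.996, -0.0, -0.0]
ft_force: [0.5, 0.5, 0.3]
width: 0.0008
grip_force: 0.0
```

{"method": "step_arm", "body": {
  "delta_pos": [
    [0.18,-0.21,-0.8],
    [0,0,-0.8],
    [0,0,-0.8],
    [0,0,-0.8],
    [0,0,-0.8],
    [0,0,-0.8],
    [0,0,-0.8],
    [0,0,-0.6],
    [0,0,-0.3],
    [0,0,0],
    [0,0,0]
  ],
  "turn": [0,0,0,0,0,0,0,0,0,0,0]
}}

```text
time: 3.6
ee_pos: [0.5215, 0.2015, 0.0607]
eef_rot: [0.083, 0.997, 0.0, 0.0]
ft_force: [0.4, -0.5, 0.6]
width: 0.0011
grip_force: 0.0
```

Run:
```python
from h import *
c=snap('scene','s1')
w=snap('wrist','w1')
cv2.imwrite('pics/c2.png',np.vstack([cv2.resize(c['image'][145:240,290:410,::-1],(480,380)), cv2.resize(w['image'][:,:,::-1],(480,220))]))
```

```text
(no output)
```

View pics/c2.png

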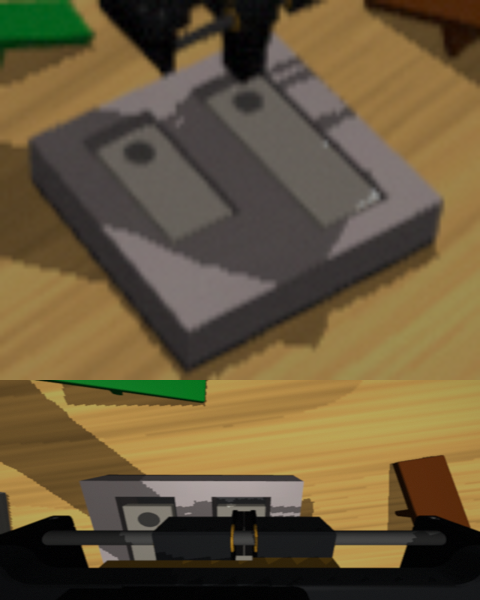

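The top half shows the fingertip over the thumb-spot end of the long cover, near (245,80), with both covers still flush. Now the press.

{"method": "step_arm", "body": {
  "delta_pos": [
    [0,-0.06,-0.3],
    [0,0,-0.3],
    [0,0,-0.1],
    [0,0,-0.1],
    [0,0,-0.1],
    [0,0,-0.1],
    [0,0,-0.1],
    [0,0,-0.1],
    [0,0,-0.07],
    [0,0,0],
    [0,0,0]
  ],
  "turn": [0,0,0,0,0,0,0,0,0,0,0]
}}

```text
time: 4.8
ee_pos: [0.5212, 0.1995, 0.0284]
eef_rot: [0.084, 0.997, 0.0, 0.0]
ft_force: [-1.2, -0.4, 0.6]
width: 0.0005
grip_force: 0.1
```

Run:
```python
from h import *
c=snap('scene','s2')
w=snap('side','d2')
cv2.imwrite('pics/c3.png',np.hstack([cv2.resize(c['image'][145:240,290:410,::-1],(400,317)), cv2.resize(w['image'][145:240,240:360,::-1],(400,317))]))
```

```text
(no output)
```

View pics/c3.png

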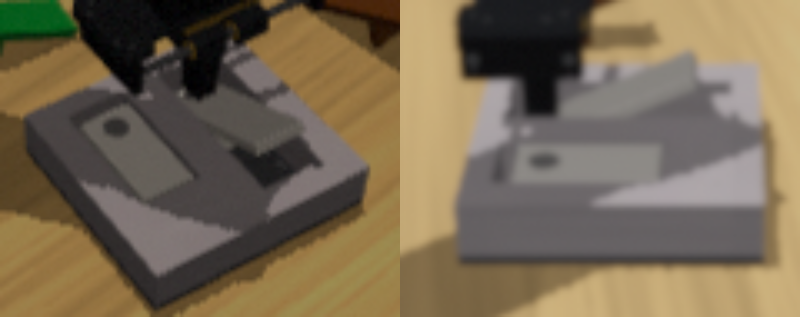

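The cover has rocked and its +x end is up: scene half (290,135), side half (690,65). I'll rise, open the gripper and move over the raised end.

{"method": "step_arm", "body": {
  "delta_pos": [
    [0,0,0.3],
    [0,0,0.5],
    [0,0,0.8],
    [0,0,0.8],
    [0,0,0.8],
    [0,0,0.9],
    [0.6,-0.1,0],
    [0.6,-0.1,0],
    [0.6,-0.1,0],
    [0.6,-0.1,0],
    [0.6,-0.1,0],
    [0.45,-0.06,0]
  ],
  "turn": [0,0,0,0,0,0,0,0,0,0,0,0]
}}

```text
time: 6.1
ee_pos: [0.6085, 0.1852, 0.132]
eef_rot: [0.084, 0.996, 0.0, 0.001]
ft_force: [-0.4, 0.6, 0.9]
width: 0.0005
grip_force: 0.0
```

{"method": "step_arm", "body": {
  "delta_pos": [
    [0,0,0],
    [0,0,0],
    [0,0,0],
    [0,0,0],
    [0,0,0],
    [0,0,0],
    [0,0,0],
    [0,0,0]
  ],
  "turn": [0,0,0,0,0,0,0,0],
  "grip": 0
}}

```text
time: 6.9
ee_pos: [0.6074, 0.1855, 0.1308]
eef_rot: [0.084, 0.997, 0.0, -0.0]
ft_force: [0.5, 0.5, 0.2]
width: 0.0563
grip_force: 0.0
```

Run:
```python
from h import *
c=snap('scene','s3')
w=snap('side','d3')
cv2.imwrite('pics/c4.png',np.hstack([cv2.resize(c['image'][145:240,290:410,::-1],(400,317)), cv2.resize(w['image'][145:240,240:360,::-1],(400,317))]))
```

```text
(no output)
```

View pics/c4.png

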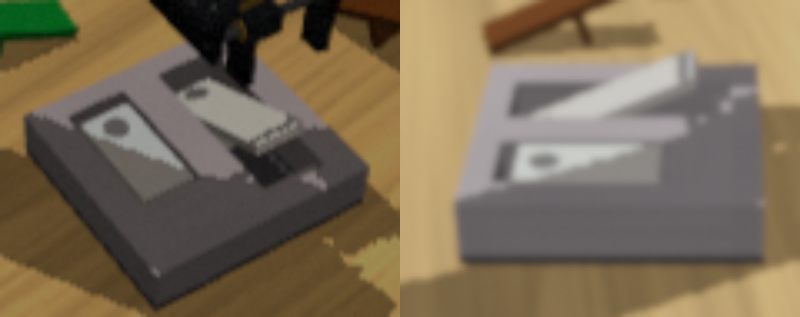

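The cover stayed tipped on its own, with its raised end at scene half (275,132). The short cover is still flush. I'll check where the raised end is before going down.

Run:
```python
from h import *
c=load('s3')
for u,v in((300,120),(253,143)): print(px(c,290+u/3.333,145+v/3.333,.071))
im=c['image'].astype(int);pts=[]
for v in range(165,192):
  for u in range(340,385):
    if c['z_map'][v,u]>0 and im[v,u].min()>60:
      p=px(c,u,v)
      if p[2]>.052 and p[2]<.085: pts.append(p)
P=np.array(pts);print(len(P));u=np.array([.986,-.167]);q=P[:,:2]-[.577,.1906];a=q@u;b=q@[.167,.986]
print(np.percentile(a,[2,50,98]),np.percentile(b,[2,50,98]),P[:,2].max(),np.polyfit(a,P[:,2],1))
```

```text
[0.62249349 0.20176215 0.071     ]
[0.61512405 0.15960168 0.071     ]
182
[0.00731502 0.03134692 0.04628243] [-0.02310054 -0.00343796  0.01837639] 0.07044646446439651 [0.33955995 0.05149693]
```

{"method": "step_arm", "body": {
  "delta_pos": [
    [0,0,0],
    [0,0,0],
    [0,0,0],
    [0,0,0],
    [0,0,0]
  ],
  "turn": [0,0,0,0,0]
}}

```text
time: 7.5
ee_pos: [0.6074, 0.1855, 0.1308]
eef_rot: [0.084, 0.997, 0.0, -0.0]
ft_force: [-0.1, -0.2, 0.1]
width: 0.0867
grip_force: 0.0
```

{"method": "step_arm", "body": {
  "delta_pos": [
    [0,-0.08,-0.6],
    [0,0,-0.6],
    [0,0,-0.6],
    [0,0,-0.6],
    [0,0,-0.4],
    [0,0,-0.3],
    [0,0,-0.2],
    [0,0,-0.1],
    [0,0,0],
    [0,0,0]
  ],
  "turn": [0,0,0,0,0,0,0,0,0,0]
}}

```text
time: 8.5
ee_pos: [0.6078, 0.1836, 0.0463]
eef_rot: [0.083, 0.997, 0.0, 0.0]
ft_force: [-0.1, 1.2, 0.1]
width: 0.0873
grip_force: 0.0
```

{"method": "step_arm", "body": {
  "delta_pos": [
    [0,0,0],
    [0,0,0],
    [0,0,0],
    [0,0,0],
    [0,0,0],
    [0,0,0],
    [0,0,0],
    [0,0,0],
    [0,0,0],
    [0,0,0]
  ],
  "turn": [0,0,0,0,0,0,0,0,0,0],
  "grip": 1,
  "newtons": 25
}}

```text
time: 9.5
ee_pos: [0.6074, 0.1835, 0.0458]
eef_rot: [0.084, 0.997, 0.0, -0.0]
ft_force: [0.1, -0.7, 0.2]
width: 0.0433
grip_force: 25.0
```

Gripped at 43 mm opening and 25 N. Lifting straight up.

{"method": "step_arm", "body": {
  "delta_pos": [
    [0,0,0.15],
    [0,0,0.2],
    [0,0,0.3],
    [0,0,0.4],
    [0,0,0.5],
    [0,0,0.5],
    [0,0,0.5],
    [0,0,0.5],
    [0,0,0.5],
    [0,0,0.4],
    [0,0,0.2],
    [0,0,0]
  ],
  "turn": [0,0,0,0,0,0,0,0,0,0,0,0]
}}

```text
time: 10.7
ee_pos: [0.6078, 0.1837, 0.1503]
eef_rot: [0.083, 0.997, 0.0, 0.0]
ft_force: [-0.5, -0.3, -0.9]
width: 0.0437
grip_force: 25.0
```

Run:
```python
from h import *
c=snap('scene','s4')
w=snap('side','d4')
cv2.imwrite('pics/c5.png',np.hstack([cv2.resize(c['image'][120:240,270:420,::-1],(400,320)), cv2.resize(w['image'][95:230,220:380,::-1],(400,337))[:320]]))
```

```text
(no output)
```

View pics/c5.png

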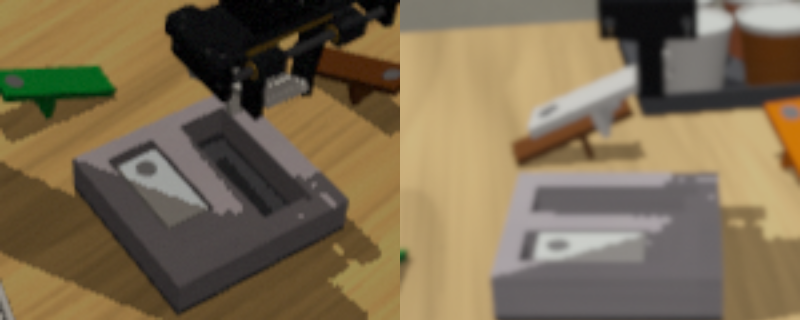

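The cover is held at its tilt (side half, 585,100), the long well is open and the short cover is still shut. I'll carry it over the pan.

{"method": "step_arm", "body": {
  "delta_pos": [
    [0,-0.3,0],
    [0,-0.5,0],
    [-0.05,-0.7,0],
    [-0.05,-0.7,0],
    [-0.05,-0.7,0],
    [-0.05,-0.7,0],
    [-0.05,-0.7,0],
    [-0.05,-0.7,0],
    [-0.05,-0.7,0],
    [-0.05,-0.7,0],
    [-0.05,-0.7,0],
    [-0.05,-0.7,0]
  ],
  "turn": [0,-0.1,-0.1,-0.1,-0.1,-0.1,-0.1,-0.1,-0.1,-0.1,-0.1,-0.1]
}}

```text
time: 12.0
ee_pos: [0.5948, -0.0129, 0.1496]
eef_rot: [0.15, 0.989, 0.0, 0.0]
ft_force: [1.7, 0.9, -0.4]
width: 0.0436
grip_force: 25.0
```

{"method": "step_arm", "body": {
  "delta_pos": [
    [-0.05,-0.7,0],
    [-0.05,-0.7,0],
    [-0.02,-0.7,0],
    [0,-0.7,0],
    [0,-0.7,0],
    [0,-0.7,0],
    [0,-0.7,0],
    [0,-0.7,0],
    [0,-0.7,0],
    [0,-0.6,0],
    [0,-0.37,0],
    [0,0,0]
  ],
  "turn": [-0.1,-0.1,-0.1,-0.1,-0.1,-0.1,-0.1,0,0,0,0,0]
}}

```text
time: 13.2
ee_pos: [0.5916, -0.195, 0.1495]
eef_rot: [0.192, 0.981, -0.0, -0.0]
ft_force: [0.4, -0.1, -2.2]
width: 0.0436
grip_force: 25.0
```

Run:
```python
from h import *
w=snap('side','d5');cv2.imwrite('pics/c6.png',cv2.resize(w['image'][150:400,180:440,::-1],(600,577)))
s=read_state();print(s['time'],s['ee_pos'],s['eef_rot'])
```

```text
13.25 [ 0.59189072 -0.19358684  0.14947135] [ 1.90873991e-01  9.81614541e-01  7.09051251e-05 -8.37610787e-05]
```

View pics/c6.png

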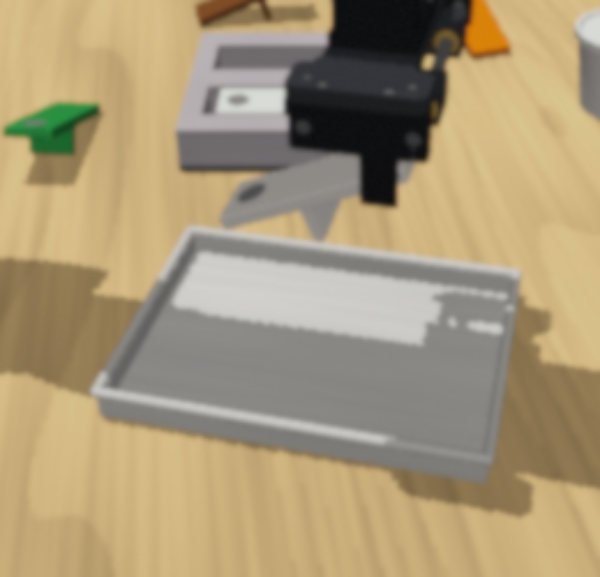

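The cover is over the pan, right side up (320,190). Lowering to just above contact.

{"method": "step_arm", "body": {
  "delta_pos": [
    [0,0,-0.4],
    [0,0,-0.5],
    [0,0,-0.5],
    [0,0,-0.5],
    [0,0,-0.5],
    [0,0,-0.5],
    [0,0,-0.4],
    [0,0,-0.3],
    [0,0,-0.2],
    [0,0,-0.1],
    [0,0,-0.04],
    [0,0,0]
  ],
  "turn": [0,0,0,0,0,0,0,0,0,0,0,0]
}}

```text
time: 14.45
ee_pos: [0.5921, -0.1933, 0.0514]
eef_rot: [0.19, 0.982, 0.0, 0.0]
ft_force: [-0.3, 0.4, -0.4]
width: 0.0434
grip_force: 25.0
```

{"method": "step_arm", "body": {
  "delta_pos": [
    [0,0,-0.04],
    [0,0,-0.04],
    [0,0,-0.04],
    [0,0,-0.04],
    [0,0,0],
    [0,0,0]
  ],
  "turn": [0,0,0,0,0,0]
}}

```text
time: 15.05
ee_pos: [0.5919, -0.1932, 0.0471]
eef_rot: [0.19, 0.982, 0.0, -0.0]
ft_force: [0.5, 0.4, -1.2]
width: 0.0439
grip_force: 25.0
```

{"method": "step_arm", "body": {
  "delta_pos": [
    [0,0,-0.04],
    [0,0,-0.04],
    [0,0,-0.02],
    [0,0,0],
    [0,0,0],
    [0,0,0]
  ],
  "turn": [0,0,0,0,0,0]
}}

```text
time: 15.65
ee_pos: [0.592, -0.1932, 0.0446]
eef_rot: [0.19, 0.982, 0.0, 0.0]
ft_force: [-0.9, 0.9, -0.6]
width: 0.0441
grip_force: 25.0
```

Run:
```python
from h import *
f=[]
for i in range(4): w=camera('side'); f.append(read_state()['ft_force'])
print(np.mean(f,0))
cv2.imwrite('pics/c7.png',cv2.resize(w['image'][190:370,210:420,::-1],(700,600),interpolation=cv2.INTER_CUBIC))
```

```text
[ 0.0695824  -0.16781312 -1.08414579]
```

View pics/c7.png

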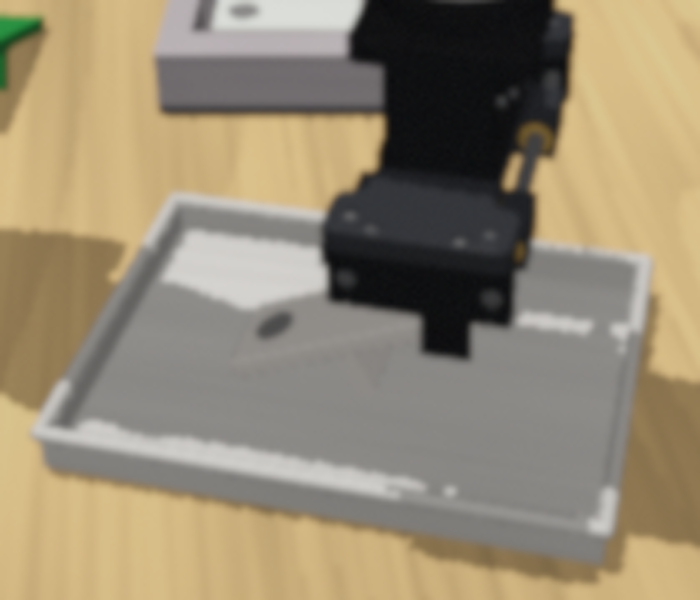

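The cover is practically on the pan floor, with its rib tip at (375,385), but the wrist still carries about 1 N. I'll creep down in half-millimetre steps.

{"method": "step_arm", "body": {
  "delta_pos": [
    [0,0,-0.02],
    [0,0,-0.02],
    [0,0,0],
    [0,0,0]
  ],
  "turn": [0,0,0,0]
}}

```text
time: 16.25
ee_pos: [0.5921, -0.1933, 0.0437]
eef_rot: [0.19, 0.982, 0.0, 0.0]
ft_force: [0.4, -0.8, 0.5]
width: 0.0438
grip_force: 25.0
```

```bash
cat > f.py <<'E'
from h import *
f=[];t=[]
for i in range(6): camera('side'); s=read_state(); f.append(s['ft_force']);t.append(s['torque'])
print(s['time'],s['ee_pos'],np.mean(f,0),np.mean(t,0))
E
python3 f.py
```

```text
16.55 [ 0.59210227 -0.19325047  0.04370905] [0.51395545 0.20305846 1.78872384] [-0.0523823  -0.07260056 -0.0144372 ]
```

{"method": "step_arm", "body": {
  "delta_pos": [
    [0,0,-0.02],
    [0,0,-0.02],
    [0,0,0],
    [0,0,0]
  ],
  "turn": [0,0,0,0]
}}

```text
time: 16.95
ee_pos: [0.5926, -0.1934, 0.0433]
eef_rot: [0.19, 0.982, 0.0, 0.001]
ft_force: [-0.3, -0.1, 5.4]
width: 0.0435
grip_force: 25.0
```

```bash
python3 f.py
```

```text
17.25 [ 0.59253512 -0.19346334  0.04325823] [ 1.1797765  -0.14040383  6.04523583] [-0.05138769 -0.02192759  0.00623217]
```

{"method": "step_arm", "body": {
  "delta_pos": [
    [0,0,0.02],
    [0,0,0],
    [0,0,0],
    [0,0,0]
  ],
  "turn": [0,0,0,0],
  "newtons": 5
}}

```text
time: 17.65
ee_pos: [0.5922, -0.1933, 0.0432]
eef_rot: [0.19, 0.982, 0.0, 0.0]
ft_force: [1.5, -0.8, 4.0]
width: 0.0438
grip_force: 5.0
```

{"method": "step_arm", "body": {
  "delta_pos": [
    [0,0,0],
    [0,0,0],
    [0,0,0],
    [0,0,0],
    [0,0,0],
    [0,0,0],
    [0,0,0],
    [0,0,0],
    [0,0,0],
    [0,0,0]
  ],
  "turn": [0,0,0,0,0,0,0,0,0,0],
  "grip": 0
}}

```text
time: 18.65
ee_pos: [0.5919, -0.1932, 0.0431]
eef_rot: [0.19, 0.982, 0.0, -0.0]
ft_force: [0.5, 0.6, -0.4]
width: 0.0871
grip_force: 0.0
```

{"method": "step_arm", "body": {
  "delta_pos": [
    [0,0,0.2],
    [0,0,0.4],
    [0,0,0.6],
    [0,0,0.8],
    [0,0,0.8],
    [0,0,0.8],
    [0,0,0.8],
    [0,0,0.8],
    [0,0,0.6],
    [0,0,0.2],
    [0,0,0],
    [0,0,0]
  ],
  "turn": [0,0,0,0,0,0,0,0,0,0,0,0]
}}

```text
time: 19.85
ee_pos: [0.5916, -0.193, 0.1923]
eef_rot: [0.19, 0.982, 0.0, -0.001]
ft_force: [-0.2, 0.5, -0.3]
width: 0.0874
grip_force: 0.0
```

Run:
```python
from h import *
c=snap('scene','s9');w=snap('side','d9')
cv2.imwrite('pics/c8.png',np.hstack([cv2.resize(c['image'][140:340,180:410,::-1],(400,348)),cv2.resize(w['image'][150:360,210:440,::-1],(400,365))[:348]]))
```

```text
(no output)
```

View pics/c8.png

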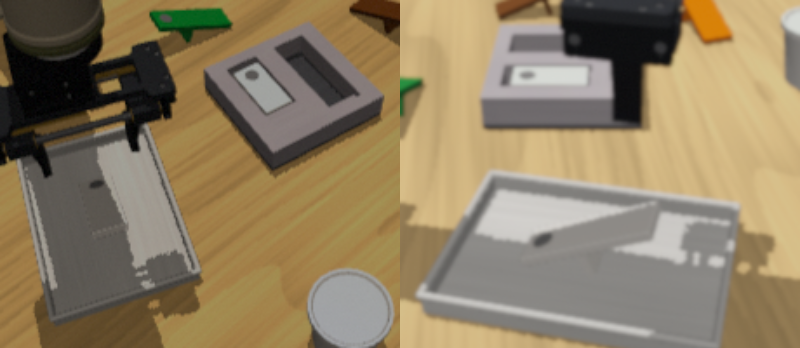

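The cover rests tipped and right side up in the middle of the pan: scene half (105,210), side half (595,235). The short cover is shut, and the gripper is clear and still.

```bash
python3 -c "
from bench import *
print(close_job())"
```

```text
the job is handed in; nothing more can be done
None
```

The long cover was rocked up, lifted out and set down right side up in the middle of the sheet pan, the short cover is still shut, and the job was handed in at about 20 s of the 46 s allowed; no verdict came back.

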